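# Index the swivelling phone holder to the red-tagged station

### The job

The phone holder on the bench is locked by the spring pin on its arm. Pull the pin up by its black knob, swing the holder to the station with the red tag, and let the pin drop fully home in the index hole there, feeling for the hole; never press the pin hard against the plate or the side of a hole, and leave the things beside the holder where they are.

Things in the scene. Friction and masses are not known exactly. Their poses are not given: they have to be found in the camera images.
- swivel_base: Fixed dark steel base of the holder, 250 x 280 x 12 mm. Origin on the bench (z = 0) under the holder's vertical turning axis. The parked arm points along the base's own -x; own y is to the left when looking along own +x. The base reaches from own x -168 to +82 mm and y -140 to +140 mm.
- park_point (a point): Point of the base at own x -110, y 0, 22 mm above the bench: nominal middle of the park slot, on the top face of the bright index plate (86 x 196 x 10 mm, own x -136 to -50 mm). Slot 12 mm wide, 38 mm along the arc. The plate, whose pose is not measured, is clamped by hand: slot and holes together are turned about the turning axis by an unknown angle up to 0.12 rad either way.
- turntable_axis (a point): Point on the vertical turning axis of the holder, 12 mm above the bench. The index plate's two round holes (9.5 mm wide, through its 10 mm, 1 mm chamfer) lie on a circle of 110 mm radius about it, 0.70 rad either side of the slot's middle. The round turntable is 116 mm wide, top 34 mm above the bench; the phone clamped on it, 70 mm along the arm by 146 mm across, tops at 42 mm.
- turntable (a joint): Angle of the holder in rad. 0: arm along the base's own -x, pin in the park slot, as at the start. Positive: the arm swings towards the base's own +y (clockwise from above); range -0.92 to 0.92. The round holes are at +0.70 and -0.70, both shifted by the same unknown amount of up to 0.12. It turns with 0.15 N m of friction and stays where left.
- pin_boss (a point): Centre of the top of the fixed round boss (18 mm wide) that guides the pin, 44 mm above the bench, 110 mm from the turning axis. It stands on the arm, a bar 18 mm wide whose underside is 26 mm and top 34 mm above the bench and which runs inwards to the turntable.
- index_pin (a joint): Lift of the spring pin and its knob in m: 0 = fully home, 0.009 = its tip rests on the plate's top face, 0.014 = upper stop. A spring pushes it down with 6 N when home and 0.3 N more per mm of lift.
- knob (a point): Centre of the black round knob on the pin: 26 mm wide, 22 mm tall, vertical, 110 mm from the turning axis. With the pin home it is 57 mm above the bench (underside 46, top 68 mm). It may turn in the fingers; between loosely opened fingers it slides down with the pin, driven by the spring, and can still be pushed sideways to swing the holder.
- pin_rod: The steel pin: 8 mm diameter, flat end; origin at its lower tip, 13 mm above the bench when home (9 mm below the plate's top face). Pin and plate may press on each other with at most 25 N.
- red_tag: Red round tag, 20 mm diameter, 6 mm tall, fixed on the base outside the index plate; it marks the wanted hole. Origin at its underside. In the base's frame it is at x = -105 mm, y = +124 mm (wanted hole at the positive joint angle) or y = -124 mm (wanted hole at the negative joint angle).
- white_tag: White round tag of the same size at the other hole, which is not wanted.
- orange_vial: Loose vial with orange cap, 22 mm diameter, 50 mm tall, standing beside the base; origin at its underside. To be left alone.
- screw_dish: Loose pale round dish, 54 mm diameter, 31 mm tall, standing beside the base; origin at its underside. To be left alone.
- usb_tester: Loose white USB tester, 70 x 30 x 12 mm, lying beside the base; origin at its underside. To be left alone.

How it is judged:
By the outcome, as a careful person would: the job done as asked, in the order asked, and still so for the second after the job is handed in, with the robot touching nothing.
It also fails if it takes over 48 s, if anything falls off the work surface, if the arm or the gripper's body presses on something with over 40 N, if the wrist force passes 120 N, or if a joint passes its speed limit or range.

### The arm

A 6-joint arm with a two-finger parallel gripper is mounted at the origin on a cart in front of the work surface, level with it; the furniture and walls round the work are solid. World frame = base frame: x ahead of the robot, y to its left, z up, the work surface at z = 0. Lengths are in m, angles in rad, forces in N, time in s.
With the tool pointing down it reaches from about 0.3 to 0.875 m from the base axis. Payload 6.4 kg.
Tool frame: the origin (TCP) lies midway between the tips of the shut fingers; the grasp point (between the pads) lies 19 mm behind it (ctrl.pinch_z is the distance from the TCP to the grasp point, in m); z points along the fingers, y is the line along which they close (so a half turn about z gives the same grasp; the last joint's range is limited). The gripper opens to 85 mm and grips with 20 to 120 N. Pads are 22 mm wide; open, the fingers measure 114 mm over their backs; the gripper's body (76 mm by 85 mm) begins 54 mm behind the grasp point. The pads swing forward as they close: fully open they stand 13 mm farther back than shut.
Start: joints at [-1.487, 0.181, 1.607, -0, 1.354, -0.206], TCP at [0.164, -0.551, 0.231] pointing down, gripper open.
Joint ranges: [-2.99, 2.99], [-0.89, 2.07], [0.3, 2.58], [-1.14, 4.28], [0, 2.63], [-3.12, 3.12]. Speed limits (rad/s): [2.57, 2.57, 3.01, 3.14, 3.14, 3.14].

### API

Orientations are given as a unit quaternion [w, x, y, z].
In Python, from bench import ctrl gives the robot as it stands.
- The arm moves only by the tool apply_moves, never from a script. Its argument "moves" is a list of rows, each an object with "jaw": the opening, from 0 (shut) to 1 (fully open); "offset": the shift along the tool's x, y, z in mm, a list of three; "rot": the turn, a rotation vector about the tool's x, y, z in degrees, a list of three. In form: [{"jaw": jaw, "offset": [dx, dy, dz], "rot": [ax, ay, az]}, ...]. A call has exactly 5 rows; each row shifts and turns the commanded pose from where the row before left it, along the tool's axes as they then stand; what a row does not reach is not made up. A row lasts 1/8 s, in which the tool goes at most 62.5 mm and 10.7 degrees, less where a joint would pass 70% of its speed; a pose out of reach is approached as far as the arm can. A call is refused whole if a number of a shift passes 62.5 or a number of a turn 10.7, either way. A call with a gripper value outside its range is refused whole. The fingers move at their own pace and stop on an object; the grip force is fixed at half the most. Time passes only in rows, so rows that do not move let the fingers close, or fill a call up. It gives the time, the measured TCP pose, the force, the opening and the grip force at its end, in the units of the state.
- ctrl.get_obs(): the state, without advancing time (a new reading comes with each control period).
- ctrl.camera(name): name is "scene" or "top" or "wrist"; returns (picture, depth): 384x512x3 uint8, red, green, blue; 384x512 float32, m along the optical axis (not along the pixel's ray), 0 where there is no reading.
- ctrl.camera_params(name): a dict with "K" (3x3 intrinsics, pixels), "cam_to_world" (4x4, takes a point from camera to world coordinates); the wrist camera has in their place "mount" (4x4, takes a point from camera to tool coordinates, whose origin is the TCP and whose axes are the flange's). Camera axes: x right, y down, z forward; pixel columns grow to the right and rows downward; lengths in m; the calibration is good to about 2 mm. The wrist camera is an equidistant fisheye: a pixel r from the principal point sees the ray r / f radians off the axis. A picture is of the moment at which its call begins: read the wrist's pose just before it. camera_params takes no time and is no camera call.
- ctrl.hand_in(): hands the job in; it is judged then, once.
Trained networks look in the newest picture that a camera, given by its name, has taken for a name from the list of things; names that differ only in an ending like _2 or _b are one class to them, and where a whole thing is asked for, a point or a joint stands for the part that bears it (a point fixed in the world has none). Each returns a list of dicts, best first, with "score" (0 to 1); they miss things now and then, are a little off and sometimes report something else, mostly with a low value. They report only what shows in the picture. A call takes as long as a camera call.
- ctrl.outline_of(camera, target): "region" (384x512 bool, what is visible of it) and "position" ([column, row] in pixels, amid what is visible of it).
The state is a dict: "time_s": time; "q": joint angles; "dq": joint speeds; "joint_efforts": joint torques, N m; "eef_pos": TCP position; "eef_rot": TCP orientation; "wrist_force": force on the tool from outside, world axes, zero at the start; "torque": the same for the moment, N m; "opening": opening from 0.0 (shut) to 1.0 (fully open); "grasp_force": force on a finger pad.
Only numpy, scipy, OpenCV 4.12 (cv2) and the standard library are available. Lean on these libraries where they do the work, as an engineer would, in place of code of your own. Each camera call takes 0.05 s, during which the arm holds its last target. There are 200 camera calls.

## Working session

There is one attempt and no reset: what is moved stays moved. The work goes in short steps, Python scripts to look and compute and a tool call to move; the robot and the scene stay as the last step left them, time stands still between calls to the robot, and variables do not carry over. Pictures are saved under pics/ and viewed, at most 10 in all, crops included, and the job is handed in when it is done.

Besides the shell and the picture viewer there is one more tool, called after "Emit:" as name(argument=value, ...) on one line, values as JSON. apply_moves: Moves the arm, as the interface text tells. Its arguments: {"type":"object","properties":{"moves":{"type":"array"}},"required":["moves"]}

```bash
mkdir -p pics; cat > h.py <<'E'
import numpy as np, cv2
from bench import ctrl
from scipy.spatial.transform import Rotation as R
def look(cam,name=None):
    o=ctrl.get_obs(); im,d=ctrl.camera(cam); 
    if name: cv2.imwrite('pics/'+name,im[:,:,::-1])
    return o,im,d
def ray(cam,px,o=None):
    p=ctrl.camera_params(cam); K=np.array(p['K']); x=(px[0]-K[0,2])/K[0,0]; y=(px[1]-K[1,2])/K[1,1]
    if cam=='wrist':
        r=np.hypot(x,y); v=np.array([x/r*np.sin(r),y/r*np.sin(r),np.cos(r)]) if r>1e-9 else np.array([0,0,1.])
        w,a,b,c=o['eef_rot']; T=np.eye(4); T[:3,:3]=R.from_quat([a,b,c,w]).as_matrix(); T[:3,3]=o['eef_pos']
        M=T@np.array(p['mount'])
    else: v=np.array([x,y,1.]); M=np.array(p['cam_to_world'])
    return M[:3,3],M[:3,:3]@v
def atz(cam,px,z,o=None):
    c,v=ray(cam,px,o); return c+v*(z-c[2])/v[2]
E
python3 - <<'E'
from h import *
o=ctrl.get_obs(); print(o['eef_pos'],o['eef_rot'],o['wrist_force'],ctrl.pinch_z)
Z=dict(knob=.057,red_tag=.006,white_tag=.006,turntable=.034,swivel_base=.012,orange_vial=.025,screw_dish=.02,usb_tester=.012)
look('scene','s1.png')
o,im,d=look('top','t1.png')
for n,z in Z.items():
    for e in ctrl.outline_of('top',n)[:2]:
        p=e['position']; print(n,round(e['score'],2),np.round(p,1),e['region'].sum(),np.round(atz('top',p,z),4))
E
```

```text
[ 0.16425995 -0.55044743  0.23038895] [-8.94417976e-04  9.89524853e-01  1.44359835e-01  5.37234629e-05] [-0.71123493 -0.40289954 -0.1460665 ] 0.0187
knob 0.6 [263.8 231.4] 126 [0.483  0.1466 0.057 ]
red_tag 0.22 [171.3 179. ] 569 [0.6117 0.3351 0.006 ]
white_tag 0.49 [318.4 230.1] 87 [0.4854 0.0333 0.006 ]
turntable 0.91 [258.1 182.1] 3350 [0.5876 0.152  0.034 ]
swivel_base 0.95 [278.7 203.2] 8172 [0.5454 0.1116 0.012 ]
swivel_base 0.64 [199.6 237.4] 78 [0.4837 0.2778 0.012 ]
screw_dish 0.93 [169.1 178.3] 596 [0.6098 0.3369 0.02  ]
screw_dish 0.3 [260.7 184.4] 3261 [0.5857 0.1468 0.02  ]
usb_tester 0.93 [352.5 186.5] 449 [ 0.5719 -0.045   0.012 ]
```

```bash
python3 - <<'E'
import cv2
a=cv2.imread('pics/t1.png')[110:290,130:400]; cv2.imwrite('pics/t1c.png',cv2.resize(a,None,fx=2.9,fy=2.9,interpolation=cv2.INTER_CUBIC))
E
```

```text
(no output)
```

View pics/t1c.png

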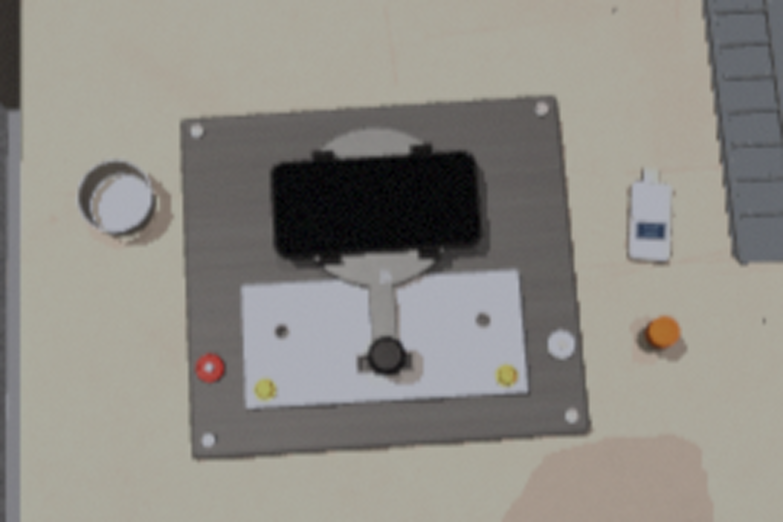

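View pics/s1.png

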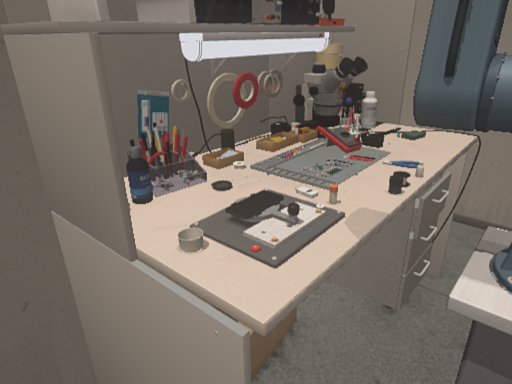

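The top crop shows the red tag at top-camera pixel (202,237) on the base's +y side, which means the positive joint angle. The white tag is at (323,229), the holes at (227,224) and (297,220), and the knob at (264,232). The scene view shows the side panel to the left and the shelf overhead.

```bash
python3 - <<'E'
from h import *
im=cv2.imread('pics/t1.png'); g=cv2.cvtColor(im,cv2.COLOR_BGR2GRAY).astype(float)
def cen(c,sign,r=6):
    x0,y0=int(round(c[0])),int(round(c[1])); w=g[y0-r:y0+r+1,x0-r:x0+r+1]; b=np.median(w); m=np.clip(sign*(w-b)-25,0,None)
    yy,xx=np.mgrid[-r:r+1,-r:r+1]; return np.array([x0+(m*xx).sum()/m.sum(),y0+(m*yy).sum()/m.sum()])
h1=atz('top',cen((226.9,224.1),-1,4),.021); h2=atz('top',cen((296.6,220.3),-1,4),.021)
wt=atz('top',cen((323.4,228.6),1),.006+.012)
hsv=cv2.cvtColor(im,cv2.COLOR_BGR2HSV); m=((hsv[...,0]<8)|(hsv[...,0]>172))&(hsv[...,1]>130)&(hsv[...,2]>90); m[:220]=0;m[250:]=0;m[:,:190]=0;m[:,215:]=0
ys,xs=np.nonzero(m); rt=atz('top',(xs.mean(),ys.mean()),.018)
print('holes',h1,h2,'tags',rt,wt,np.linalg.norm(h1-h2),2*.11*np.sin(.7),np.linalg.norm(rt-wt))
yh=(rt-wt)[:2]; yh/=np.linalg.norm(yh); xh=np.array([yh[1],-yh[0]]); 
O=(rt+wt)[:2]/2+.105*xh; print('axis from tags',O,'own x',xh,np.arctan2(xh[1],xh[0]))
# axis from holes
yp=(h1-h2)[:2];yp/=np.linalg.norm(yp);xp=np.array([yp[1],-yp[0]]);O2=(h1+h2)[:2]/2+.11*np.cos(.7)*xp; print('axis from holes',O2, np.arctan2(xp[1],xp[0]))
lo,im2,d=look('top'); 
k=ctrl.outline_of('top','knob')[0]; print('knob',atz('top',k['position'],.064), 'expected',O-.11*xh)
for h in(h1,h2):
    v=h[:2]-O; print('hole ang',np.arctan2(v@yh,-v@xh),np.linalg.norm(v))
# shelf/wall
_,_,ds=look('scene'); p=ctrl.camera_params('scene');K=p['K'];M=np.array(p['cam_to_world'])
for u,v in [(320,40),(200,48),(60,29),(140,26),(130,90),(120,180),(180,280),(430,90),(95,60)]:
    z=ds[v,u]; print((u,v),np.round((M@[(u-K[0][2])/K[0][0]*z,(v-K[1][2])/K[1][1]*z,z,1])[:3],3))
print('topcam',np.round(np.array(ctrl.camera_params('top')['cam_to_world'])[:3,3],3), 'mount',np.round(ctrl.camera_params('wrist')['mount'],3).tolist(), ctrl.camera_params('wrist')['K'])
E
```

```text
holes [0.50735904 0.2210137  0.021     ] [0.50724819 0.07889573 0.021     ] tags [0.48455779 0.27155125 0.018     ] [0.48720239 0.02513533 0.018     ] 0.14211800712280673 0.14172789119229204 0.24643010874783405
axis from tags [0.59087405 0.14947012] own x [0.99994241 0.01073167] 0.010731871462107079
axis from holes [0.59143623 0.14988909] -0.0007800436153339791Traceback (most recent call last):
  File "<stdin>", line 16, in <module>
IndexError: list index out of range
```

```bash
python3 - <<'E'
from h import *
for cam,pts in (('scene',[(320,40),(200,48),(60,29),(140,26),(130,90),(120,180),(180,280),(430,90),(325,110),(395,185)]),):
    _,_,ds=look(cam); p=ctrl.camera_params(cam);K=p['K'];M=np.array(p['cam_to_world'])
    for u,v in pts:
        z=ds[v,u]; print((u,v),np.round((M@[(u-K[0][2])/K[0][0]*z,(v-K[1][2])/K[1][1]*z,z,1])[:3],3))
print('topcam',np.round(np.array(ctrl.camera_params('top')['cam_to_world'])[:3,3],3), 'mount',np.round(ctrl.camera_params('wrist')['mount'],3).tolist(), ctrl.camera_params('wrist')['K'])
o=ctrl.get_obs(); w,a,b,c=o['eef_rot']; Rm=R.from_quat([a,b,c,w]).as_matrix()
print(np.round(Rm,3), np.round(Rm.T@(np.array([.483,.148,.231])-o['eef_pos'])*1000,1), o['time_s'])
E
```

```text
(320, 40) [ 0.814 -0.468  0.388]
(200, 48) [0.814 0.093 0.38 ]
(60, 29) [0.797 0.43  0.423]
(140, 26) [0.798 0.266 0.428]
(130, 90) [1.099 0.133 0.261]
(120, 180) [0.698 0.42  0.156]
(180, 280) [ 0.556  0.41  -0.016]
(430, 90) [0.255 0.088 0.322]
(325, 110) [ 0.634 -0.224  0.199]
(395, 185) [ 0.384 -0.192  0.029]
topcam [0.384 0.157 0.882] mount [[0.001, -0.954, -0.3, 0.077], [1.0, 0.001, -0.001, -0.001], [0.001, -0.3, 0.954, -0.142], [0.0, 0.0, 0.0, 1.0]] [[297.31863964   0.         253.07655818]
 [  0.         297.31863964 194.56065494]
 [  0.           0.           1.        ]]
[[ 0.958  0.286 -0.   ]
 [ 0.286 -0.958 -0.   ]
 [-0.     0.    -1.   ]] [ 5.052e+02 -5.788e+02  3.000e-01] 0.65
```

Emit:
apply_moves(moves=[{"jaw":1,"offset":[38.9,-44.5,0],"rot":[0,0,0]},{"jaw":1,"offset":[38.9,-44.5,0],"rot":[0,0,0]},{"jaw":1,"offset":[38.9,-44.5,0],"rot":[0,0,0]},{"jaw":1,"offset":[38.9,-44.5,0],"rot":[0,0,0]},{"jaw":1,"offset":[38.9,-44.5,0],"rot":[0,0,0]}])

```text
time_s: 1.27
eef_pos: [0.2876, -0.2806, 0.2315]
eef_rot: [0.0, 0.99, 0.144, 0.0]
wrist_force: [0.6, 0.2, 0.3]
opening: 1.0
grasp_force: 0.0
```

Emit:
apply_moves(moves=[{"jaw":1,"offset":[38.9,-44.5,0],"rot":[0,0,0]},{"jaw":1,"offset":[38.9,-44.5,0],"rot":[0,0,0]},{"jaw":1,"offset":[38.9,-44.5,0],"rot":[0,0,0]},{"jaw":1,"offset":[38.9,-44.5,0],"rot":[0,0,0]},{"jaw":1,"offset":[38.9,-44.5,0],"rot":[0,0,0]}])

```text
time_s: 1.9
eef_pos: [0.4106, -0.0116, 0.2318]
eef_rot: [0.0, 0.99, 0.144, 0.001]
wrist_force: [0.3, -1.0, -0.0]
opening: 1.001
grasp_force: 0.0
```

Emit:
apply_moves(moves=[{"jaw":1,"offset":[38.9,-44.5,0],"rot":[0,0,0]},{"jaw":1,"offset":[38.9,-44.5,0],"rot":[0,0,0]},{"jaw":1,"offset":[30,-40,0],"rot":[0,0,0]},{"jaw":1,"offset":[0,0,30],"rot":[0,0,8.3]},{"jaw":1,"offset":[0,0,30],"rot":[0,0,8.3]}])

```text
time_s: 2.52
eef_pos: [0.4767, 0.142, 0.1708]
eef_rot: [0.0, 1.0, -0.001, 0.001]
wrist_force: [-0.0, -0.7, 0.5]
opening: 1.001
grasp_force: 0.0
```

```bash
python3 - <<'E'
from h import *
o,im,d=look('wrist','w1.png'); print(o['eef_pos'],o['wrist_force'])
for n,z in (('knob',.068),('red_tag',.018),('white_tag',.018),('turntable_axis',.034),('pin_boss',.044)):
    for e in ctrl.outline_of('wrist',n)[:1]: print(n,round(e['score'],2),np.round(e['position'],1),e['region'].sum(),np.round(atz('wrist',e['position'],z,o),4))
E
```

```text
[0.4766929  0.14199086 0.17082201] [-0.04530646 -0.74307256  0.47707507]
knob 0.8 [247.4 184. ] 719 [0.4858 0.148  0.068 ]
red_tag 0.7 [282.3 113.7] 26810 [0.544  0.1143 0.018 ]
white_tag 0.67 [420.3  93.5] 1326 [ 0.5753 -0.0383  0.018 ]
turntable_axis 0.81 [242.8  71.8] 16262 [0.5838 0.1524 0.034 ]
pin_boss 0.95 [247.2  68.4] 16025 [0.5858 0.1482 0.044 ]
```

View pics/w1.png

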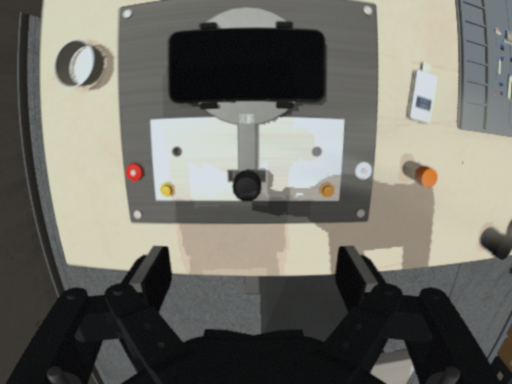

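The wrist view shows the knob at (247,185), the holes at (177,151) and (317,151), the red tag at (134,172) and the white tag at (364,171). Nothing blocks the fingers.

```bash
python3 - <<'E'
from h import *
o=ctrl.get_obs()
g=cv2.cvtColor(cv2.imread('pics/w1.png'),cv2.COLOR_BGR2GRAY).astype(float)
def cen(c,s,r):
    x0,y0=c; w=g[y0-r:y0+r+1,x0-r:x0+r+1]; m=np.clip(s*(w-np.median(w))-25,0,None); yy,xx=np.mgrid[-r:r+1,-r:r+1]; return x0+(m*xx).sum()/m.sum(),y0+(m*yy).sum()/m.sum()
A=lambda p,z:atz('wrist',p,z,o)[:2]
h1,h2=A(cen((177,151),-1,7),.021),A(cen((317,151),-1,7),.021)
rt,wt=A((134.5,172),.018),A(cen((364,171),1,11),.018); print('holes',h1,h2,np.linalg.norm(h1-h2),'tags',rt,wt,np.linalg.norm(rt-wt))
yh=(rt-wt)/np.linalg.norm(rt-wt); xh=np.array([yh[1],-yh[0]]); print('axis tags',(rt+wt)/2+.105*xh,xh)
yp=(h1-h2)/np.linalg.norm(h1-h2);xp=np.array([yp[1],-yp[0]]); O=(h1+h2)/2+.11*np.cos(.7)*xp; print('axis holes',O,xp)
b=(g[165:205,225:270]<45).astype(np.uint8); ys,xs=np.nonzero(b); print('dark knob px',xs.min()+225,xs.max()+225,ys.min()+165,ys.max()+165)
for p in((247.2,184.),(247.2,182)): print('knob',A(p,.068))
E
```

```text
holes [0.50819167 0.22036795] [0.50819823 0.07813249] 0.1422354589685872 tags [0.4861698  0.27035028] [0.48900825 0.02370502] 0.24666159210220304
axis tags [0.59258207 0.14823594] [0.99993379 0.01150748]
axis holes [0.59232759 0.1492541 ] [9.99999999e-01 4.61390237e-05]
dark knob px 234 269 171 203
knob [0.4861133  0.14715323]
knob [0.48789639 0.14714882]
```

Emit:
apply_moves(moves=[{"jaw":0.6,"offset":[5.5,-6,40],"rot":[0,0,0]},{"jaw":0.6,"offset":[0,0,40],"rot":[0,0,0]},{"jaw":0.6,"offset":[0,0,30],"rot":[0,0,0]},{"jaw":0.6,"offset":[0,0,10],"rot":[0,0,0]},{"jaw":0.6,"offset":[0,0,9],"rot":[0,0,0]}])

```text
time_s: 3.45
eef_pos: [0.4833, 0.147, 0.0434]
eef_rot: [-0.0, 1.0, 0.0, 0.001]
wrist_force: [0.9, 0.3, 0.9]
opening: 0.598
grasp_force: 0.0
```

```bash
python3 - <<'E'
from h import *
o,im,d=look('wrist','w2.png'); print(o['eef_pos'],o['wrist_force'])
E
```

```text
[0.48333636 0.14696036 0.04338061] [0.93508249 0.25507626 0.93363222]
```

View pics/w2.png

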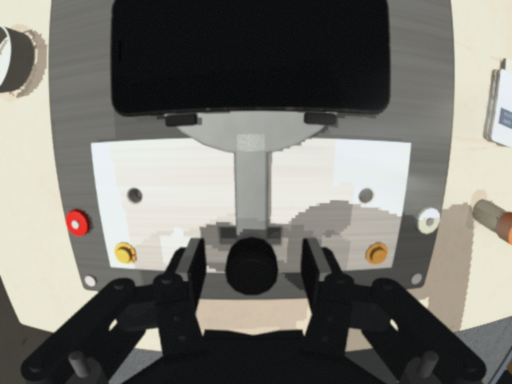

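The knob (251,265) is centred between the fingers, and the wanted hole shows at (134,195). Close on the knob.

Emit:
apply_moves(moves=[{"jaw":0.35,"offset":[0,0,3],"rot":[0,0,0]},{"jaw":0.2,"offset":[0,0,0],"rot":[0,0,0]},{"jaw":0.2,"offset":[0,0,0],"rot":[0,0,0]},{"jaw":0.2,"offset":[0,0,0],"rot":[0,0,0]},{"jaw":0.2,"offset":[0,0,0],"rot":[0,0,0]}])

```text
time_s: 4.12
eef_pos: [0.4826, 0.147, 0.0401]
eef_rot: [-0.0, 1.0, 0.0, 0.001]
wrist_force: [-1.1, 0.5, 6.1]
opening: 0.284
grasp_force: 58.9
```

```bash
python3 - <<'E'
from h import *
o=ctrl.get_obs(); print(o['eef_pos'],o['wrist_force'],o['opening'],o['grasp_force'])
E
```

```text
[0.48263472 0.14704854 0.04012295] [-1.07772597  0.51251945  6.05506133] 0.2839007352218891 58.87480974197388
```

Emit:
apply_moves(moves=[{"jaw":0.2,"offset":[0,0,-3],"rot":[0,0,0]},{"jaw":0.2,"offset":[0,0,-3],"rot":[0,0,0]},{"jaw":0.2,"offset":[0,0,-3],"rot":[0,0,0]},{"jaw":0.2,"offset":[0,0,-2.5],"rot":[0,0,0]},{"jaw":0.2,"offset":[0,0,0],"rot":[0,0,0]}])

```text
time_s: 4.75
eef_pos: [0.4826, 0.147, 0.0504]
eef_rot: [-0.0, 1.0, -0.0, 0.001]
wrist_force: [5.7, 0.6, -9.4]
opening: 0.284
grasp_force: 59.3
```

```bash
python3 - <<'E'
from h import *
o,im,d=look('wrist','w3.png'); print(o['eef_pos'],o['wrist_force'],o['opening'],o['grasp_force'])
for cam in('wrist',):
    for e in ctrl.outline_of(cam,'knob')[:1]:
        u,v=np.round(e['position']).astype(int); print(u,v,e['score'],d[v-3:v+4,u-3:u+4].mean(), np.median(d[e['region']]))
E
python3 - <<'E'
# depth convention: point from depth at knob top
from h import *
o,im,d=look('wrist')
M=ctrl.camera_params('wrist')
for px in ((251,262),(251,255),(251,245)):
    c,v=ray('wrist',px,o); w,a,b,cc=o['eef_rot']; Rt=R.from_quat([a,b,cc,w]).as_matrix(); zc=Rt@np.array(M['mount'])[:3,2]
    print(px, c+v*d[px[1],px[0]]/(v@zc))
E
```

```text
[0.48255314 0.14704961 0.05044664] [ 5.67170938  0.63898703 -9.35171785] 0.28381932123813586 59.26858305931091
255 270 0.97 0.13105561 0.13328677
(251, 262) [0.49118981 0.1490657  0.07697125]
(251, 255) [0.49396677 0.14907003 0.07548022]
(251, 245) [0.4946617  0.14912948 0.06695512]
```

Emit:
apply_moves(moves=[{"jaw":0.2,"offset":[0,0,-1],"rot":[0,0,0]},{"jaw":0.2,"offset":[0.5,-11,0],"rot":[0,0,5.73]},{"jaw":0.2,"offset":[0.5,-11,0],"rot":[0,0,5.73]},{"jaw":0.2,"offset":[0.5,-11,0],"rot":[0,0,5.73]},{"jaw":0.2,"offset":[0.5,-11,0],"rot":[0,0,5.73]}])

```text
time_s: 5.52
eef_pos: [0.4903, 0.1895, 0.0508]
eef_rot: [0.001, 0.98, -0.2, 0.0]
wrist_force: [6.0, -3.4, -11.0]
opening: 0.283
grasp_force: 59.3
```

```bash
cat > st.py <<'E'
from h import *
def st(O=np.array([.592,.149]),q=0):
    o=ctrl.get_obs(); p=np.array(o['eef_pos']); v=p[:2]-O
    yh=np.array([-.0115,1]); xh=np.array([1,.0115]); w,a,b,c=o['eef_rot']; Rt=R.from_quat([a,b,c,w]).as_matrix()
    print('t',round(o['time_s'],2),'p',np.round(p,4),'ang',round(np.arctan2(v@yh,-v@xh),4),'rad',round(np.linalg.norm(v),4),'toolyaw',round(-np.arctan2(Rt[1,0],Rt[0,0]),4),
     'F tool',np.round(Rt.T@o['wrist_force'],1),'open',round(o['opening'],3),round(o['grasp_force'],1)); return o
E
python3 - <<'E'
from st import *
o=st(); look('wrist','w4.png')
E
```

```text
t 5.53 p [0.4903 0.1895 0.0508] ang 0.391 rad 0.1094 toolyaw 0.403 F tool [ 6.8  0.7 11. ] open 0.283 59.3
```

View pics/w4.png

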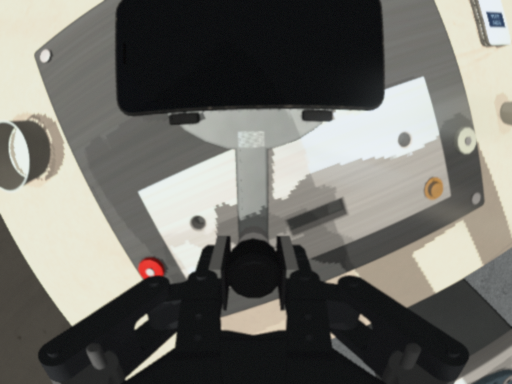

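The holder has swung about 0.39 rad with the pin clear of the slot, which is visible at (315,215). The wanted hole shows at (198,222). Measure it again here.

```bash
python3 - <<'E'
from st import *
o=ctrl.get_obs(); g=cv2.cvtColor(cv2.imread('pics/w4.png'),cv2.COLOR_BGR2GRAY).astype(float)
w=g[210:235,186:211]; m=w<90; n,l,s,c=cv2.connectedComponentsWithStats(m.astype(np.uint8)); print(s[1:],c[1:])
k=1+np.argmax(s[1:,4]); px=c[k]+[186,210]
O=np.array([.592,.149]); yh=np.array([-.0115,1]); xh=np.array([1,.0115])
h=atz('wrist',px,.021,o)[:2]; v=h-O; print(px,h,'ang',np.arctan2(v@yh,-v@xh),np.linalg.norm(v))
E
```

```text
[[ 6  7 12 11 79]] [[10.88607595 12.17721519]]
[196.88607595 222.17721519] [0.50859269 0.22273829] ang 0.7354460627851624 0.1113288582833066
```

Emit:
apply_moves(moves=[{"jaw":0.2,"offset":[0.7,-11,0],"rot":[0,0,6]},{"jaw":0.2,"offset":[0.7,-11,0],"rot":[0,0,6]},{"jaw":0.2,"offset":[0,0,0],"rot":[0,0,0]},{"jaw":0.2,"offset":[0,0,1],"rot":[0,0,0]},{"jaw":0.2,"offset":[0,0,0],"rot":[0,0,0]}])

```text
time_s: 6.2
eef_pos: [0.5006, 0.2089, 0.0503]
eef_rot: [0.0, 0.954, -0.3, -0.001]
wrist_force: [1.4, 0.9, -8.7]
opening: 0.284
grasp_force: 59.6
```

```bash
python3 -c "
from st import *
st()"
```

```text
t 6.2 p [0.5006 0.2089 0.0503] ang 0.5913 rad 0.1093 toolyaw 0.6084 F tool [ 0.7 -1.6  8.7] open 0.284 59.6
```

Emit:
apply_moves(moves=[{"jaw":0.2,"offset":[0,0,0.5],"rot":[0,0,0]},{"jaw":0.2,"offset":[0,0,0],"rot":[0,0,0]},{"jaw":0.2,"offset":[0,0,0.5],"rot":[0,0,0]},{"jaw":0.2,"offset":[0,0,0],"rot":[0,0,0]},{"jaw":0.2,"offset":[0,0,0],"rot":[0,0,0]}])

```text
time_s: 6.82
eef_pos: [0.5007, 0.2091, 0.0496]
eef_rot: [0.0, 0.954, -0.3, -0.0]
wrist_force: [-1.4, 0.3, -9.9]
opening: 0.282
grasp_force: 59.6
```

```bash
python3 -c "
from st import *
st()"
```

```text
t 6.83 p [0.5007 0.2091 0.0496] ang 0.5936 rad 0.1092 toolyaw 0.6094 F tool [-1.3  0.6  9.9] open 0.282 59.6
```

Not in contact yet, since the spring load is still on the tool. Lower further.

Emit:
apply_moves(moves=[{"jaw":0.2,"offset":[0,0,0.5],"rot":[0,0,0]},{"jaw":0.2,"offset":[0,0,0],"rot":[0,0,0]},{"jaw":0.2,"offset":[0,0,0.4],"rot":[0,0,0]},{"jaw":0.2,"offset":[0,0,0],"rot":[0,0,0]},{"jaw":0.2,"offset":[0,0,0],"rot":[0,0,0]}])

```text
time_s: 7.45
eef_pos: [0.5008, 0.2092, 0.0492]
eef_rot: [0.0, 0.954, -0.3, -0.0]
wrist_force: [-5.1, 1.0, -2.0]
opening: 0.285
grasp_force: 60.3
```

```bash
python3 -c "
from st import *
st()"
```

```text
t 7.45 p [0.5008 0.2092 0.0492] ang 0.5947 rad 0.1093 toolyaw 0.6093 F tool [-4.7  2.1  2. ] open 0.285 60.3
```

Contact with the plate: the tool is now at 9 mm of lift and the load has moved off it. Open slightly so that only the spring presses, and lower the fingers around the knob.

Emit:
apply_moves(moves=[{"jaw":0.36,"offset":[0,0,0],"rot":[0,0,0]},{"jaw":0.36,"offset":[0,0,0],"rot":[0,0,0]},{"jaw":0.36,"offset":[0,0,0],"rot":[0,0,0]},{"jaw":0.36,"offset":[0,0,2.5],"rot":[0,0,0]},{"jaw":0.36,"offset":[0,0,2.5],"rot":[0,0,0]}])

```text
time_s: 8.07
eef_pos: [0.5013, 0.2091, 0.0437]
eef_rot: [-0.0, 0.954, -0.3, 0.0]
wrist_force: [-0.6, 0.4, 0.0]
opening: 0.359
grasp_force: 0.0
```

```bash
cat >> st.py <<'E'
def knobz():
    o,im,d=look('wrist'); e=ctrl.outline_of('wrist','knob')
    if not e: print('no knob'); return
    m=e[0]['region']; w,a,b,cc=o['eef_rot']; Rt=R.from_quat([a,b,cc,w]).as_matrix(); zc=Rt@np.array(ctrl.camera_params('wrist')['mount'])[:3,2]
    P=[]
    for v,u in np.argwhere(m)[::5]:
        if d[v,u]>0: c,r=ray('wrist',(u,v),o); P.append(c+r*d[v,u]/(r@zc))
    P=np.array(P); zt=np.percentile(P[:,2],85); T=P[abs(P[:,2]-zt)<.003]; c=(T.max(0)+T.min(0))/2; vv=c[:2]-np.array([.592,.149])
    print('knob top z',round(zt,4),'centre',np.round(c,4),'ang',round(np.arctan2(vv@[-.0115,1],-(vv@[1,.0115])),4),'n',len(T),'px',np.round(e[0]['position'],1))
E
python3 -c "
from st import *
st();knobz()"
```

```text
t 8.07 p [0.5013 0.2091 0.0437] ang 0.5966 rad 0.1088 toolyaw 0.6095 F tool [-0.8  0.  -0. ] open 0.359 0.0
knob top z 0.0766 centre [0.5006 0.2109 0.0757] ang 0.6066 n 371 px [254.9 275.3]
```

Emit:
apply_moves(moves=[{"jaw":0.36,"offset":[0,-2,0],"rot":[0,0,1]},{"jaw":0.36,"offset":[0,-2,0],"rot":[0,0,1]},{"jaw":0.36,"offset":[0,-2,0],"rot":[0,0,1]},{"jaw":0.36,"offset":[0,-2,0],"rot":[0,0,1]},{"jaw":0.36,"offset":[0,-2,0],"rot":[0,0,1]}])

```text
time_s: 8.8
eef_pos: [0.506, 0.2154, 0.0436]
eef_rot: [0.002, 0.94, -0.342, -0.001]
wrist_force: [-4.8, -9.0, 5.0]
opening: 0.362
grasp_force: 5.1
```

```bash
python3 -c "
from st import *
st();knobz()"
```

```text
t 8.8 p [0.506  0.2154 0.0436] ang 0.6692 rad 0.1086 toolyaw 0.6974 F tool [ 2.1 10.  -5. ] open 0.362 5.1
knob top z 0.0766 centre [0.504  0.215  0.0758] ang 0.6551 n 371 px [258.8 275.8]
```

Emit:
apply_moves(moves=[{"jaw":0.36,"offset":[0,0,-0.7],"rot":[0,0,0]},{"jaw":0.36,"offset":[0,-0.8,0],"rot":[0,0,0.4]},{"jaw":0.36,"offset":[0,-0.8,0],"rot":[0,0,0.4]},{"jaw":0.36,"offset":[0,-0.8,0],"rot":[0,0,0.4]},{"jaw":0.36,"offset":[0,-0.8,0],"rot":[0,0,0.4]}])

```text
time_s: 9.52
eef_pos: [0.5081, 0.2184, 0.0438]
eef_rot: [0.002, 0.935, -0.355, -0.001]
wrist_force: [-2.4, -5.2, -1.3]
opening: 0.361
grasp_force: 3.0
```

```bash
python3 -c "
from st import *
st();knobz()"
```

```text
t 9.53 p [0.5081 0.2184 0.0438] ang 0.7029 rad 0.1089 toolyaw 0.7252 F tool [1.7 5.5 1.3] open 0.361 3.0
knob top z 0.0765 centre [0.5061 0.2185 0.0757] ang 0.6919 n 375 px [260.8 273.2]
```

Emit:
apply_moves(moves=[{"jaw":0.36,"offset":[0,-0.4,0],"rot":[0,0,0.2]},{"jaw":0.36,"offset":[0,-0.4,0],"rot":[0,0,0.2]},{"jaw":0.36,"offset":[0,-0.4,0],"rot":[0,0,0.2]},{"jaw":0.36,"offset":[0,-0.4,0],"rot":[0,0,0.2]},{"jaw":0.36,"offset":[0,0,0],"rot":[0,0,0]}])

```text
time_s: 10.25
eef_pos: [0.5104, 0.221, 0.0446]
eef_rot: [-0.0, 0.933, -0.361, -0.0]
wrist_force: [-1.2, -1.1, -1.1]
opening: 0.358
grasp_force: 0.7
```

```bash
python3 -c "
from st import *
st();knobz()"
```

```text
t 10.25 p [0.5104 0.221  0.0446] ang 0.7343 rad 0.1088 toolyaw 0.7388 F tool [-0.2  1.6  1.1] open 0.358 0.7
knob top z 0.0677 centre [0.5087 0.221  0.0668] ang 0.7243 n 343 px [257.6 262.4]
```

The pin has dropped: the knob top is at 67.7 mm (home is 68 mm) and the side force is small. Back the finger off, open and retreat.

Emit:
apply_moves(moves=[{"jaw":0.36,"offset":[0,1.5,0],"rot":[0,0,0]},{"jaw":0.36,"offset":[0,1,0],"rot":[0,0,0]},{"jaw":0.6,"offset":[0,0,0],"rot":[0,0,0]},{"jaw":0.6,"offset":[0,0,0],"rot":[0,0,0]},{"jaw":0.6,"offset":[0,0,0],"rot":[0,0,0]}])

```text
time_s: 10.98
eef_pos: [0.5088, 0.2189, 0.0446]
eef_rot: [-0.0, 0.933, -0.361, 0.0]
wrist_force: [0.3, 0.1, 0.1]
opening: 0.599
grasp_force: 0.0
```

Emit:
apply_moves(moves=[{"jaw":0.6,"offset":[0,0,-10],"rot":[0,0,0]},{"jaw":0.6,"offset":[0,0,-25],"rot":[0,0,0]},{"jaw":0.6,"offset":[0,0,-35],"rot":[0,0,0]},{"jaw":0.6,"offset":[0,0,-35],"rot":[0,0,0]},{"jaw":0.6,"offset":[0,0,0],"rot":[0,0,0]}])

```text
time_s: 11.6
eef_pos: [0.5112, 0.2194, 0.1538]
eef_rot: [-0.002, 0.933, -0.361, 0.003]
wrist_force: [0.5, -0.8, -0.3]
opening: 0.599
grasp_force: 0.0
```

```bash
python3 -c "
from st import *
st();knobz();look('wrist','w5.png')"
```

```text
t 11.6 p [0.5112 0.2194 0.1538] ang 0.7287 rad 0.1071 toolyaw 0.7385 F tool [1.  0.3 0.3] open 0.599 0.0
knob top z 0.0679 centre [0.5075 0.2205 0.0669] ang 0.714 n 135 px [258.4 199.2]
```

View pics/w5.png

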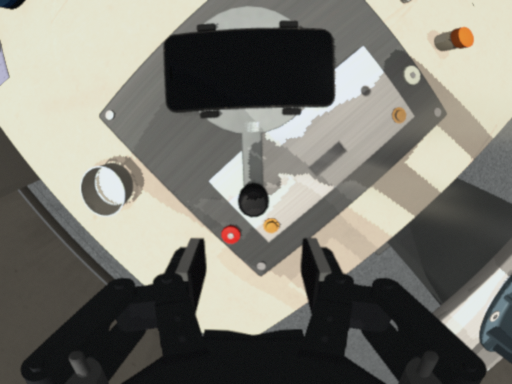

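The pin is home at the red tag: knob at (253,199), tag at (231,235), knob top at 67.9 mm. The dish and vial are where they were and the gripper is clear.

```bash
python3 -c "
from bench import ctrl
print(ctrl.hand_in())"
```

```text
the job is handed in; nothing more can be done
None
```

The holder is locked at the red-tag station with the pin fully home (knob top measured at 67.9 mm, nominal 68 mm), the things beside it were not touched, and the job was handed in at about 12 s.

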